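# Load and cover the steaming dish

### The job

Get the potatoes ready for the microwave: pick up the steel cup by its handle and pour all six potatoes into the white dish, without handling the potatoes with the gripper, then stand the empty cup upright on the table again. Finally put the lid on the dish so that it sits fully home. Leave the dish where it stands, and do not disturb the mug, the jar or the spatula.

Things in the scene. Friction and masses are not known exactly. Their poses are not given: they have to be found in the camera images.
- cup_grip (a point): Grip point on the cup's black handle, at (-93, 0, +107.5) mm from the centre of the cup's underside in the cup's axes: z up, +x from the handle across the mouth to the opposite (pouring) lip. Handle: flat bar 12 mm thick in y, 22 wide, 90 long, from (-60, 0, 60) to (-112, 0, 134) mm, leaning out 35 deg from the cup's axis. At the start it points to the robot's right within 0.55 rad.
- cup_base (a point): Centre of the steel cup's underside, axes as cup_grip. Flared cone, open on top: 68 mm across at the foot, 130 at the rim, 75 high, wall 4, floor 5 mm; 0.15 to 0.25 kg empty. Tipped 80 to 105 degrees it empties; the tool's tilt can be shared between grasp and pour. It starts upright, holding six potatoes piled to about the rim.
- dish_base (a point): Centre of the underside of the round white open dish, z up: 156 mm across at the foot, 170 mm outside and 160 mm inside at the rim, 70 mm high, floor 7 mm thick, 0.9 kg, loose on the table.
- lid_knob (a point): Grip point on the axis of the lid's black knob, 38 mm above the lid's underside; z up. Lid: grey disc 174 mm across, 7 thick, on a plug 144 across, 10 deep, that enters the dish (8 mm play all round); knob 26 across, from 17 to 52 mm above the underside; 0.22 kg. Starts right way up on the table. Home on the dish, its disc rests on the rim and this point is 98 mm above the dish's underside.
- potato1: Potato: a brown ball 34 mm across, 20 g, origin at its centre.
- potato2: Potato: a brown ball 34 mm across, 20 g, origin at its centre.
- potato3: Potato: a brown ball 34 mm across, 20 g, origin at its centre.
- potato4: Potato: a brown ball 34 mm across, 20 g, origin at its centre.
- potato5: Potato: a brown ball 34 mm across, 20 g, origin at its centre.
- potato6: Potato: a brown ball 34 mm across, 20 g, origin at its centre.
- mug: Bystander: blue mug, 80 mm across, 90 mm high; origin at the centre of its underside.
- jar: Bystander: amber jar with steel cap, 70 mm across, 110 mm high; origin at the centre of its underside.
- spatula: Bystander: spatula 240 mm long lying flat at the far side of the table; origin near its middle, on the table.
Things that resemble listed ones, but are neither listed nor needed, are in the scene too. What is shaped like the potato4 but blue or red is not meant. What is shaped like the potato5 but black is not meant.

How it is judged:
By the outcome, as a careful person would: the job done as asked, in the order asked, and still so for the second after the job is handed in, with the robot touching nothing.
It also fails if it takes over 72 s, if anything falls off the work surface, if the arm or the gripper's body presses on something with over 40 N, if the wrist force passes 120 N, or if a joint passes its speed limit or range.

### The arm

A 6-joint arm with a two-finger parallel gripper is mounted at the origin on the work surface. World frame = base frame: x ahead of the robot, y to its left, z up, the work surface at z = 0. Lengths are in m, angles in rad, forces in N, time in s.
With the tool pointing down it reaches from about 0.325 to 0.85 m from the base axis. Payload 4.4 kg.
Tool frame: the origin (TCP) lies midway between the tips of the shut fingers; the grasp point (between the pads) lies robot.grasp_offset behind it (robot.grasp_offset is the distance from the TCP to the grasp point, in m); z points along the fingers, x is the direction in which the jaws open and shut, and the axes are right-handed (so a half turn about z gives the same grasp; the last joint's range is limited). The gripper opens to 94 mm and grips with 3 to 60 N. Pads are 16 mm wide; open, the fingers measure 119 mm over their backs; the gripper's body (75 mm by 177 mm) begins 78 mm behind the grasp point.
Start: joints at [1.087, 0.207, 1.542, -0, 1.393, -0.15], TCP at [0.188, 0.543, 0.205] pointing down, gripper open.
Joint ranges: [-2.73, 2.73], [-0.86, 2.22], [0.23, 2.46], [-1.11, 4.25], [0.08, 2.63], [-2.82, 2.82]. Speed limits (rad/s): [2.79, 2.79, 3.14, 3.14, 3.14, 3.14].

### API

Orientations are given as [roll, pitch, yaw] about the fixed x, y, z axes, in that order (R = Rz(yaw) Ry(pitch) Rx(roll)).
In Python, from station import robot gives the robot as it stands. Calls block until the motion is done:
- robot.move_to(position, orientation): joint-space move of the TCP to a pose.
- robot.servo_line(position, rotation=None, rate=0.15, until_force=None): straight line of the TCP; rotation=None keeps the orientation; rate is the mean speed in m/s. With until_force (N) it stops when the force on the tool has changed by that much, and returns True; else False.
- robot.move_j(angles): joint-space move.
- robot.set_gripper(opening): finger opening in m; the grip force is fixed at half the most; returns when the fingers have stopped.
- robot.wait(seconds).
- robot.ik(position, orientation): joint angles nearest the present ones, or None.
- robot.get_obs(): the state.
- robot.grab_frame(name): name is "side" or "top"; returns a dict with "image" (480x640x3 uint8, blue, green, red), "z_map" (480x640 float32, m along the optical axis (not along the pixel's ray), 0 where there is no reading), "K" (3x3 intrinsics, pixels), "cam_to_world" (4x4, takes a point from camera to world coordinates). Camera axes: x right, y down, z forward; pixel columns grow to the right and rows downward; lengths in m; the calibration is good to about 2 mm. A picture is of the moment at which its call begins.
A pose or a line that the arm cannot do raises robot.PlanningError and nothing moves.
- robot.sign_off(): hands the job in, once; it reports no verdict.
Trained networks look in the newest picture that a camera, given by its name, has taken for a name from the list of things; names that differ only in an ending like _2 or _b are one class to them, and where a whole thing is asked for, a point or a joint stands for the part that bears it (a point fixed in the world has none). Each returns a list of dicts, best first, with "p" (0 to 1); they miss things now and then, are a little off and sometimes report something else, mostly with a low value. They report only what shows in the picture. A call takes as long as a camera call. They do not tell look-alikes from the thing itself.
- robot.cut_out(camera, query): "mask" (480x640 bool, what is visible of it).
- robot.mark_of(camera, query): "location" ([x, y, z] in m, in the coordinates of the camera as it stood for that picture, good to about 4 mm: a listed point, or the origin of a listed thing).
The state is a dict: "clock": time; "joints": joint angles; "dq": joint speeds; "tau": joint torques, N m; "ee_pos": TCP position; "orientation": TCP orientation; "contact_force": force on the tool from outside, world axes, zero at the start; "ft_torque": the same for the moment, N m; "width": finger opening in m.
Only numpy, scipy, OpenCV 4.12 (cv2) and the standard library are available. Lean on these libraries where they do the work, as an engineer would, in place of code of your own. Each camera call takes 0.05 s, during which the arm holds its last target.

## Working session

There is one attempt and no reset: what is moved stays moved. The work goes in short steps, each a Python script; the robot and the scene stay as the last script left them, time stands still between calls to the robot, and variables do not carry over. Pictures are saved under pics/ and viewed, and the job is handed in when it is done.

```bash
mkdir -p pics; ls
cat > h.py <<'E'
from station import robot
import numpy as np, cv2
from scipy.spatial.transform import Rotation as R
def w(fr,p): return (fr["cam_to_world"]@np.r_[p,1])[:3]
def snap(cam,name):
    f=robot.grab_frame(cam); cv2.imwrite(f"pics/{name}.png",f["image"]); return f
def cloud(f,mask=None):
    z=f["z_map"]; v,u=np.nonzero((z>0)&(mask if mask is not None else True)); K=f["K"]; d=z[v,u]
    P=np.c_[(u-K[0,2])/K[0,0]*d,(v-K[1,2])/K[1,1]*d,d]
    return P@f["cam_to_world"][:3,:3].T+f["cam_to_world"][:3,3],u,v
E
python3 - <<'E'
from h import *
np.set_printoptions(precision=3,suppress=True)
print(robot.grasp_offset)
for c in ("top","side"):
    f=snap(c,c+"0"); print(c,f["cam_to_world"],f["K"][0,0])
    for q in ["cup_base","cup_grip","dish_base","lid_knob","mug","jar","spatula","potato1"]:
        print(q,[(round(d["p"],2),w(f,d["location"])) for d in robot.mark_of(c,q)][:8])
print(robot.get_obs())
E
```

```text
pics
0.0188
top [[ 0.02  -0.993  0.119  0.403]
 [-1.    -0.019  0.008 -0.001]
 [-0.005 -0.119 -0.993  1.416]
 [ 0.     0.     0.     1.   ]] 576.2671517058894
cup_base [(0.91, array([0.514, 0.251, 0.004]))]
cup_grip [(0.61, array([0.523, 0.16 , 0.107]))]
dish_base [(0.94, array([ 0.521, -0.283, -0.002])), (0.17, array([ 0.753, -0.168, -0.001]))]
lid_knob [(0.67, array([ 0.545, -0.017,  0.038]))]
mug [(0.63, array([0.759, 0.182, 0.004]))]
jar [(0.59, array([ 0.75 , -0.169, -0.003]))]
spatula [(0.62, array([ 0.772, -0.004,  0.   ]))]
potato1 [(0.62, array([0.522, 0.242, 0.025])), (0.56, array([0.514, 0.222, 0.046])), (0.54, array([0.492, 0.244, 0.022])), (0.54, array([0.543, 0.378, 0.02 ])), (0.53, array([0.507, 0.272, 0.029])), (0.52, array([0.533, 0.271, 0.043])), (0.48, array([0.631, 0.289, 0.015])), (0.46, array([0.48 , 0.26 , 0.041]))]
side [[-0.779 -0.475  0.41   0.222]
 [-0.628  0.581 -0.519  0.417]
 [ 0.008 -0.661 -0.75   0.72 ]
 [ 0.     0.     0.     1.   ]] 449.5750835317177
cup_base [(0.61, array([0.51 , 0.248, 0.   ])), (0.54, array([ 0.759,  0.176, -0.003]))]
cup_grip [(0
[... 356 characters left out ...]
02 ])), (0.76, array([0.517, 0.219, 0.047])), (0.7, array([0.482, 0.258, 0.043])), (0.62, array([0.507, 0.27 , 0.02 ])), (0.6, array([0.532, 0.243, 0.023])), (0.57, array([0.545, 0.376, 0.021])), (0.57, array([0.633, 0.287, 0.016])), (0.53, array([0.494, 0.238, 0.026]))]
{'clock': 0.9, 'joints': array([ 1.087,  0.207,  1.541, -0.   ,  1.394, -0.151]), 'dq': array([-0.002, -0.   ,  0.002,  0.001, -0.001,  0.   ]), 'tau': array([  0.001, -37.088, -28.177,   0.07 ,   0.027,  -0.   ]), 'ee_pos': array([0.188, 0.543, 0.205]), 'orientation': array([ 3.142, -0.   ,  1.237]), 'contact_force': array([ 0.552, -0.109, -0.492]), 'ft_torque': array([-0.02 ,  0.028,  0.034]), 'width': 0.09422311055895981}
```

View pics/top0.png

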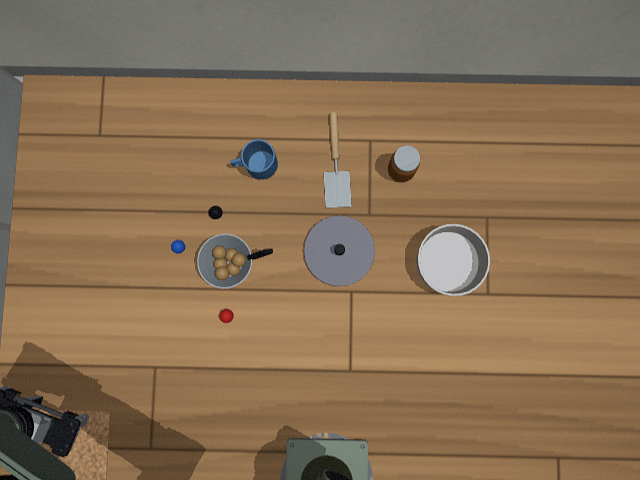

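View pics/side0.png

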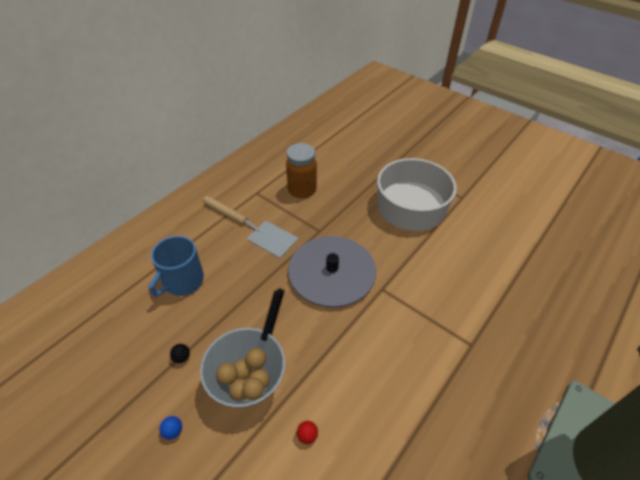

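The six potatoes are piled in the cup at about (225,262) in the top view, with the handle running right to (270,252). The lid is at (340,250) and the dish at (453,260). The black, blue and red balls nearby are decoys. Next I'll refine the poses from depth and scan IK for a grasp and pour geometry that works.

```bash
cat >> h.py <<'E'
from scipy.optimize import least_squares
def circ(P):
    r=least_squares(lambda q:np.hypot(P[:,0]-q[0],P[:,1]-q[1])-q[2],[*P[:,:2].mean(0),.07],loss="soft_l1",f_scale=.002); return r.x
G=np.array([-.093,0,.1075])
def Rcup(phi,th): # cup +x heading phi, pitched th (mouth lip down)
    return R.from_euler("z",phi)*R.from_euler("y",th)
def tool_in_cup(a,s):
    z=np.array([np.sin(a),0,-np.cos(a)]); x=np.array([0,s,0.]); return R.from_matrix(np.c_[x,np.cross(z,x),z])
def tcp(base,phi,th,a,s,grip=G):
    Rc=Rcup(phi,th); Rt=Rc*tool_in_cup(a,s)
    return base+Rc.apply(grip)+Rt.apply([0,0,robot.grasp_offset]), Rt.as_euler("xyz")
E
python3 - <<'E'
from h import *
np.set_printoptions(precision=4,suppress=True)
for c in ("top","side"):
    f=robot.grab_frame(c)
    for q,lo,hi in [("cup_base",.071,.08),("dish_base",.066,.075),("lid_knob",.012,.022)]:
        m=robot.cut_out(c,q)[0]["mask"]; P,u,v=cloud(f,m)
        S=P[(P[:,2]>lo)&(P[:,2]<hi)]
        if q[0]=="l":
            print(c,q,P[:,2].max(),"knob",np.median(P[P[:,2]>.045],0),"disc mean",S.mean(0), (S.max(0)+S.min(0))/2)
        else:
            print(c,q,len(S),circ(S),P[:,2].max())
        if q[0]=="c":
            H=P[P[:,2]>.095]; print("handle",len(H),np.median(H,0),H.min(0),H.max(0))
            # line fit
            for zb in (.09,.1,.11,.12,.13): 
                h=P[abs(P[:,2]-zb)<.005]; print(zb,len(h),h.mean(0))
E
```

```text
top cup_base 375 [0.509  0.2524 0.0614] 0.14479862003636645
handle 120 [0.5244 0.1554 0.1282] [0.5157 0.1355 0.0955] [0.5341 0.1829 0.1448]
0.09 16 [0.5202 0.1826 0.0911]
0.1 17 [0.5209 0.1759 0.1004]
0.11 20 [0.5215 0.1672 0.1104]
0.12 15 [0.5236 0.1617 0.1203]
0.13 40 [0.5269 0.1478 0.1309]
top dish_base 395 [ 0.5226 -0.283   0.0815] 0.07782031371302844
top lid_knob 0.05899224282359472 knob [ 0.5439 -0.0155  0.0515] disc mean [ 0.5431 -0.016   0.017 ] [ 0.5432 -0.0156  0.017 ]
side cup_base 886 [0.5082 0.2479 0.0615] 0.14049995799266013
handle 360 [0.5217 0.1559 0.1187] [0.5152 0.1313 0.095 ] [0.533  0.1778 0.1405]
0.09 75 [0.519  0.1759 0.0898]
0.1 73 [0.5197 0.1689 0.1   ]
0.11 76 [0.5211 0.1618 0.1098]
0.12 75 [0.5225 0.1557 0.1195]
0.13 91 [0.5242 0.1474 0.1301]
side dish_base 576 [ 0.522  -0.2875  0.0817] 0.07441475705412459
side lid_knob 0.05573993996745885 knob [ 0.5423 -0.0186  0.0523] disc mean [ 0.5397 -0.0157  0.0179] [ 0.5442 -0.0208  0.0172]
```

Run:
```python
from h import *
base=np.array([.512,.249,0]); g=np.array([.523,.158]); phi0=np.arctan2(*(base[:2]-g)[::-1])
dish=np.array([.521,-.285,0]); print("phi0",np.degrees(phi0))
def ok(p,o):
    q=robot.ik(p,o); return q
for s in (1,-1):
  for a in np.radians([20,35,45,55,65]):
    q=ok(*tcp(base,phi0,0,a,s)); q2=ok(*tcp(base+[0,0,.12],phi0,0,a,s))
    print("grasp",s,np.degrees(a),None if q is None else np.round(q,2),q2 is not None)
    if q is None: continue
    res=[]
    for ph in np.radians(np.arange(-180,180,15)):
        n=0
        for th in np.radians([0,50,100]):
            lip=dish+np.array([-.045*np.cos(ph),-.045*np.sin(ph),.10 if th>1 else .14])
            b=lip-Rcup(ph,th).apply([.065,0,.075]); n+= ok(*tcp(b,ph,th,a,s)) is not None
        res.append((int(round(np.degrees(ph))),n))
    print([r[0] for r in res if r[1]==3],[r[0] for r in res if r[1]==2])
print(robot.get_obs()["clock"])
```

```text
phi0 96.89242312248516
grasp 1 20.0 [-0.07  0.28  1.75  0.37  1.2   2.8 ] False
[-180, -165, -150, -135, -120, -105, -90, -75, 120, 135, 150, 165] [-60, -45, -30, -15, 0, 15, 30, 90, 105]
grasp 1 35.0 [-0.21  0.36  1.75  0.6   1.31  2.57] True
[-165, -150, -135, -120, -105, -90, -75, -60, 15, 30] [-180, -45, -30, -15, 0, 45, 60, 75, 90, 105, 150, 165]
grasp 1 45.0 [-0.28  0.43  1.74  0.72  1.4   2.45] True
[-150, -135, -120, -105, -90, -75, -60, 0, 15, 75] [-180, -165, -45, -30, -15, 30, 45, 60, 90, 135, 150, 165]
grasp 1 55.0 [-0.34  0.52  1.72  0.83  1.5   2.35] True
[-150, -135, -120, -105, -90, -75, 0, 15, 60] [-180, -165, -60, -45, -30, -15, 30, 45, 75, 90, 120, 135, 150, 165]
grasp 1 65.0 [-0.39  0.62  1.7   0.92  1.61  2.27] True
[-135, -120, -105, -90, 0] [-180, -165, -150, -75, -60, -45, -30, -15, 15, 30, 45, 60, 75, 90, 105, 120, 135, 150, 165]
grasp -1 20.0 [-0.07  0.28  1.75  0.37  1.2  -0.35] True
[-180, -165, 0, 15, 30, 120, 135, 150, 165] [-150, -135, -120, -105, -90, -75, -60, -45, -30, -15, 45, 60, 75, 90, 105]
grasp -1 35.0 [-0.21  0.36  1.75  0.6   1.31 -0.57] True
[-165, -150, -105, -15, 0, 15, 30, 45, 60] [-180, -135, -120, -90, -75, -60, -45, -30, 75, 90, 105, 150, 165]
grasp -1 45.0 [-0.28  0.43  1.74  0.72  1.4  -0.69] True
[-150, -90, 0, 15, 30, 45, 60, 75, 90] [-135, -120, -105, -75, -60, -45, -30, -15, 135, 150]
grasp -1 55.0 [-0.34  0.52  1.72  0.83  1.5  -0.79] True
[-135, -90, -75, 0, 15, 30, 45, 60, 75, 90] [-150, -120, -105, -60, -45, -30, -15, 105, 120, 135, 150, 165]
grasp -1 65.0 [-0.39  0.62  1.7   0.92  1.61 -0.87] True
[0, 15, 30, 45, 60, 75, 90] [-180, -135, -120, -105, -90, -75, -60, -45, -30, -15, 105, 120, 135, 150, 165]
1.3
```

```bash
cat >> h.py <<'E'
base0=np.array([.510,.250,0]); phi0=np.radians(98.5); dish=np.array([.522,-.285,0]); knob=np.array([.5435,-.0165,.038])
def pourpose(ph,th,lipz,back,a,s):
    lip=dish+np.array([-back*np.cos(ph),-back*np.sin(ph),lipz]); b=lip-Rcup(ph,th).apply([.065,0,.075]); return b,tcp(b,ph,th,a,s)
E
python3 - <<'E'
from h import *
np.set_printoptions(precision=2,suppress=True)
for a in (40,48,55):
  a=np.radians(a)
  for s in (-1,1):
    print(np.degrees(a),s,"grasp",robot.ik(*tcp(base0,phi0,0,a,s)),"lift",robot.ik(*tcp(base0+[0,0,.14],phi0,0,a,s)))
    for ph in ((90,70,50,30) if s<0 else (-120,-90,-60)):
      for th,lz in ((0,.215),(30,.19),(60,.15),(85,.11),(100,.10)):
        b,t=pourpose(np.radians(ph),np.radians(th),lz,.045,a,s); print(ph,th,robot.ik(*t),b)
E
```

```text
40.0 -1 grasp [-0.24  0.4   1.73  0.65  1.37 -0.65] lift [-0.24  0.22  1.64  0.64  1.59 -0.48]
90 0 [-1.03  0.92  0.59  0.43  2.21 -0.87] [ 0.52 -0.39  0.14]
90 30 [-0.89  0.5   1.02  0.11  1.76 -0.88] [ 0.52 -0.42  0.16]
90 60 [-0.63  0.19  1.43 -0.29  1.31 -0.58] [ 0.52 -0.43  0.17]
90 85 [-0.32  0.15  1.71 -0.83  1.14 -0.01] [ 0.52 -0.41  0.17]
90 100 None [ 0.52 -0.39  0.18]
70 0 [-1.17  0.66  1.01  0.5   1.97 -0.74] [ 0.48 -0.39  0.14]
70 30 [-0.97  0.36  1.21  0.14  1.67 -0.61] [ 0.47 -0.42  0.16]
70 60 [-0.62  0.21  1.42 -0.34  1.43 -0.24] [ 0.47 -0.42  0.17]
70 85 [-0.3   0.3   1.53 -0.8   1.42  0.22] [ 0.48 -0.4   0.17]
70 100 [-0.15  0.44  1.53 -1.02  1.53  0.44] [ 0.49 -0.39  0.18]
50 0 [-1.3   0.41  1.39  0.57  1.75 -0.61] [ 0.45 -0.37  0.14]
50 30 [-1.02  0.2   1.41  0.17  1.59 -0.33] [ 0.43 -0.39  0.16]
50 60 [-0.62  0.22  1.41 -0.35  1.55  0.09] [ 0.43 -0.39  0.17]
50 85 [-0.33  0.43  1.35 -0.72  1.67  0.41] [ 0.44 -0.38  0.17]
50 100 [-0.2   0.61  1.27 -0.9   1.81  0.53] [ 0.45 -0.37  0.18]
30 0 [-1.41  0.14  1.74  0.64  1.56 -0.47] [ 0.43 -0.34  0.14]
30 30 [-1.04  0
[... 5539 characters left out ...]
 0.39  1.45  0.68  1.71 -0.55] [ 0.58 -0.19  0.18]
-90 0 [ 0.18  0.28  1.7  -0.94  1.47  0.44] [ 0.52 -0.17  0.14]
-90 30 [-0.13  0.06  1.62 -0.44  1.42 -0.08] [ 0.52 -0.15  0.16]
-90 60 [-0.55  0.14  1.46  0.07  1.59 -0.55] [ 0.52 -0.14  0.17]
-90 85 [-0.81  0.4   1.28  0.37  1.83 -0.78] [ 0.52 -0.16  0.17]
-90 100 [-0.91  0.61  1.13  0.5   2.01 -0.83] [ 0.52 -0.18  0.18]
-60 0 [ 0.11 -0.26  2.25 -1.09  1.01  0.15] [ 0.47 -0.19  0.14]
-60 30 [-0.3  -0.29  1.93 -0.32  1.19 -0.75] [ 0.45 -0.16  0.16]
-60 60 [-0.6   0.08  1.53  0.04  1.61 -1.12] [ 0.45 -0.16  0.17]
-60 85 [-0.72  0.5   1.15  0.18  1.99 -1.21] [ 0.46 -0.18  0.17]
-60 100 [-0.76  0.77  0.88  0.26  2.24 -1.2 ] [ 0.47 -0.19  0.18]
```

```bash
cat >> h.py <<'E'
A=np.radians(48); S=-1
def st(n=""):
    o=robot.get_obs(); print(n,"t",round(o["clock"],2),"tcp",np.round(o["ee_pos"],4),"F",np.round(o["contact_force"],1),"T",np.round(o["ft_torque"],2),"w",round(o["width"],4)); return o
E
python3 - <<'E'
from h import *
p,o=tcp(base0,phi0,0,A,S); zt=R.from_euler("xyz",o).apply([0,0,1])
robot.servo_line([.188,.543,.33],rate=.25)
robot.move_to(p-.16*zt+[0,0,.06],o); st()
robot.set_gripper(.06)
robot.servo_line(p-.06*zt,rate=.2)
robot.servo_line(p,rate=.1,until_force=8); st("at grip")
snap("top","t1"); snap("side","s1")
E
```

```text
t 4.17 tcp [0.5392 0.0552 0.2622] F [-0.2  0.7 -0.3] T [-0.36 -0.05  0.03] w 0.094
at grip t 6.5 tcp [0.522  0.1718 0.0951] F [-0.3 -0.8  0.1] T [-0.34  0.05  0.01] w 0.0598
```

Run:
```python
import cv2,numpy as np
a=cv2.imread("pics/t1.png")[170:340,150:350]; b=cv2.imread("pics/s1.png")[230:430,150:350]
cv2.imwrite("pics/c1.png",np.hstack([cv2.resize(a,(400,340)),cv2.resize(b,(340,340))]))
```

```text
(no output)
```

View pics/c1.png

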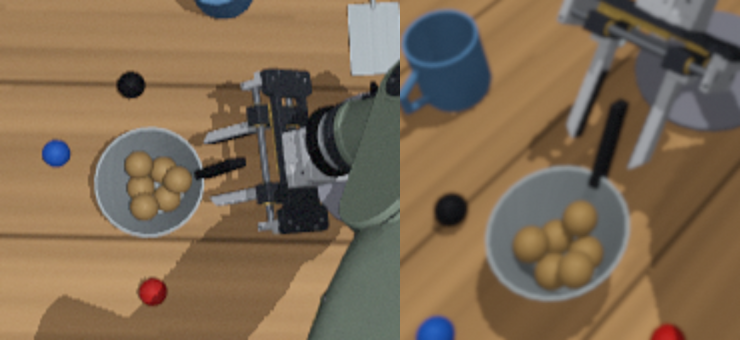

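The handle sits midway between the two fingers (crop about (220,168) on the left, (608,145) on the right) and is parallel to them. I'll close and lift.

Run:
```python
from h import *
robot.set_gripper(0.0); st("closed")
p,o=tcp(base0,phi0,0,A,S); e=robot.get_obs()["ee_pos"]
robot.servo_line(e+[0,0,.03],rate=.06); st("lift")
robot.servo_line(e+[0,0,.14],rate=.15); st("lift2")
snap("top","t2"); f=snap("side","s2")
for c in("top","side"):
    f=robot.grab_frame(c)
    for q in("cup_base","cup_grip"): print(c,q,[(round(d["p"],2),w(f,d["location"]).round(3)) for d in robot.mark_of(c,q)][:2])
a=cv2.imread("pics/t2.png")[170:340,150:350]; b=cv2.imread("pics/s2.png")[230:430,150:350]
cv2.imwrite("pics/c2.png",np.hstack([cv2.resize(a,(400,340)),cv2.resize(b,(340,340))]))
```

```text
closed t 7.4 tcp [0.5215 0.1719 0.0949] F [-1.1 -0.2  0.4] T [-0.3   0.12  0.1 ] w 0.0117
lift t 8.05 tcp [0.5215 0.1717 0.125 ] F [-0.6  0.2 -3.3] T [-1.02 -0.13 -0.  ] w 0.012
lift2 t 8.93 tcp [0.5207 0.1719 0.2339] F [-0.1  1.  -3.4] T [-1.1  -0.07 -0.02] w 0.0118
top cup_base [(0.9, array([0.51 , 0.25 , 0.141]))]
top cup_grip [(0.78, array([0.521, 0.159, 0.247]))]
side cup_base [(0.81, array([0.513, 0.249, 0.139]))]
side cup_grip [(0.65, array([ 0.544, -0.022,  0.037])), (0.56, array([0.524, 0.158, 0.246]))]
```

View pics/c2.png

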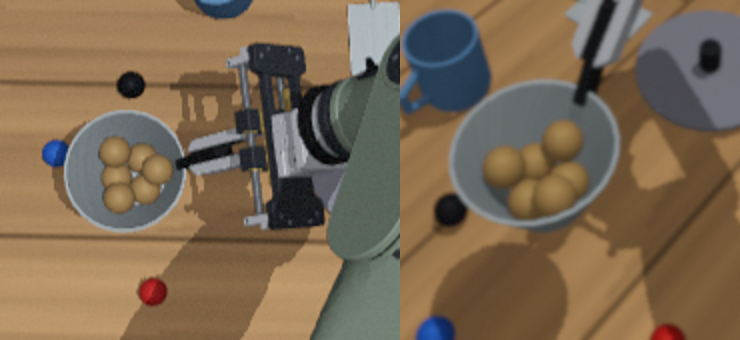

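The cup is held level with all six potatoes in it, and the base sits where predicted (0.511, 0.25, 0.14). Next I'll carry it to the dish and check how it hangs there.

```bash
cat >> h.py <<'E'
PH=np.radians(65)
E
python3 - <<'E'
from h import *
b,(p,o)=pourpose(PH,0,.222,.045,A,S); print(b)
robot.servo_line(p,o,rate=.2); st("carried")
b2,(p,o)=pourpose(PH,np.radians(25),.20,.045,A,S)
robot.servo_line(p,o,rate=.06); st("25"); print(b2)
for c in("top","side"):
    f=snap(c,c[0]+"3")
    for q in("cup_base","cup_grip","dish_base"): print(c,q,[(round(d["p"],2),w(f,d["location"]).round(3)) for d in robot.mark_of(c,q)][:2])
a=cv2.imread("pics/t3.png")[150:400,280:580]; b=cv2.imread("pics/s3.png")[50:350,280:640]
cv2.imwrite("pics/c3.png",np.hstack([cv2.resize(a,(408,340)),cv2.resize(b,(390,340))]))
E
```

```text
[ 0.47551199 -0.38469386  0.147     ]
carried t 12.65 tcp [ 0.4424 -0.4558  0.242 ] F [-0.9 -0.1 -3.3] T [-1.    0.48 -0.02] w 0.0118
25 t 13.52 tcp [ 0.4509 -0.4362  0.2781] F [-0.1 -0.2 -2.8] T [-0.56  0.3   0.04] w 0.012
[ 0.46469027 -0.40790111  0.1594971 ]
top cup_base [(0.77, array([ 0.465, -0.407,  0.16 ])), (0.32, array([0.76 , 0.185, 0.004]))]
top cup_grip [(0.57, array([ 0.444, -0.44 ,  0.294]))]
top dish_base [(0.68, array([ 0.523, -0.284, -0.001])), (0.67, array([ 0.754, -0.167, -0.001]))]
side cup_base [(0.71, array([ 0.466, -0.409,  0.161]))]
side cup_grip [(0.74, array([ 0.445, -0.443,  0.295])), (0.73, array([ 0.449, -0.399,  0.185]))]
side dish_base [(0.85, array([ 0.522, -0.289, -0.002]))]
```

View pics/c3.png

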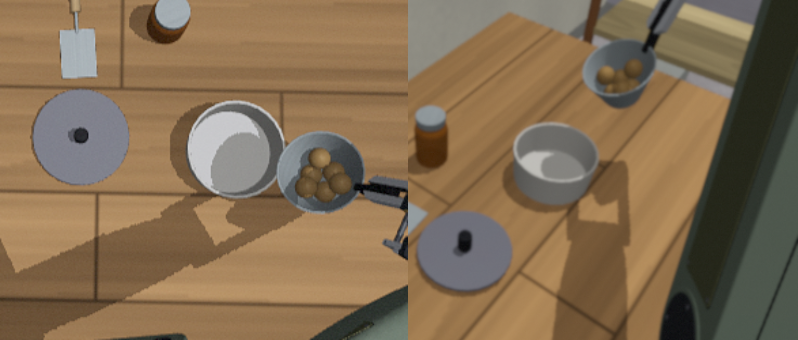

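Run:
```python
from h import *
for th,lz,r in ((42,.15,.06),(54,.12,.05),(64,.105,.04),(74,.10,.03),(86,.10,.04)):
    b,(p,o)=pourpose(PH,np.radians(th),lz,.045,A,S)
    robot.servo_line(p,o,rate=r); st(th)
for c in("top","side"): f=snap(c,c[0]+"4")
a=cv2.imread("pics/t4.png")[150:400,280:580]; b=cv2.imread("pics/s4.png")[50:350,280:640]
cv2.imwrite("pics/c4.png",np.hstack([cv2.resize(a,(408,340)),cv2.resize(b,(390,340))]))
```

```text
42 t 14.62 tcp [ 0.4634 -0.4108  0.2613] F [-0.1  0.8 -3. ] T [-0.24  0.15 -0.  ] w 0.0118
54 t 15.34 tcp [ 0.4738 -0.3886  0.2483] F [ 0.8 -0.2 -3.3] T [0.01 0.08 0.06] w 0.0119
64 t 16.09 tcp [ 0.4838 -0.3673  0.2434] F [ 0.3  0.5 -3.3] T [ 0.24 -0.06  0.01] w 0.0115
74 t 17.07 tcp [ 0.4943 -0.3448  0.2443] F [ 0.4  1.  -4. ] T [ 0.3  -0.14 -0.03] w 0.0118
86 t 17.98 tcp [ 0.5072 -0.3173  0.2455] F [ 0.3 -0.6 -2.5] T [ 0.49 -0.21 -0.01] w 0.0119
```

View pics/c4.png

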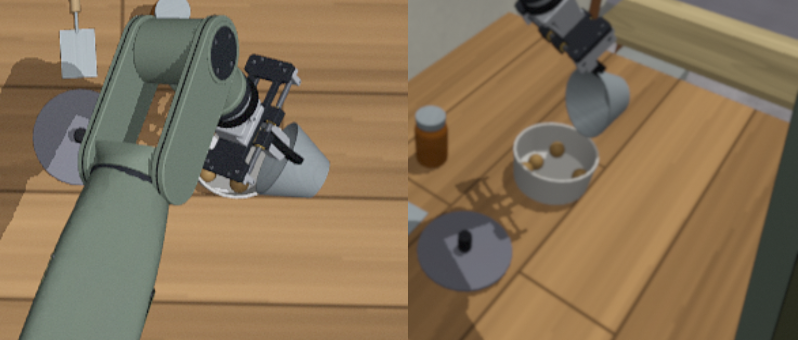

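Potatoes are in the dish (right crop about (545,158)) and none are on the table. I'll finish the tilt.

Run:
```python
from h import *
b,(p,o)=pourpose(PH,np.radians(103),.105,.045,A,S)
robot.servo_line(p,o,rate=.07); robot.wait(.6); st("103")
for th,lz,r in ((60,.14,.14),(20,.20,.15),(0,.235,.15)):
    b,(p,o)=pourpose(PH,np.radians(th),lz,.045,A,S)
    robot.servo_line(p,o,rate=r); st(th)
for c in("top","side"): f=snap(c,c[0]+"5")
a=cv2.imread("pics/t5.png")[150:400,280:580]; b=cv2.imread("pics/s5.png")[50:350,280:640]
cv2.imwrite("pics/c5.png",np.hstack([cv2.resize(a,(408,340)),cv2.resize(b,(390,340))]))
```

```text
103 t 19.43 tcp [ 0.5248 -0.2789  0.2409] F [ 0.7  0.2 -1.3] T [ 0.74 -0.2   0.05] w 0.012
60 t 20.38 tcp [ 0.4794 -0.3746  0.2738] F [ 0.2  0.  -2.5] T [ 0.1  -0.01  0.03] w 0.0116
20 t 21.23 tcp [ 0.4499 -0.4407  0.2677] F [-0.3  0.  -1.2] T [-0.48  0.27  0.05] w 0.012
0 t 21.73 tcp [ 0.4433 -0.4551  0.2552] F [ 0.1  0.7 -1.6] T [-0.7   0.33 -0.02] w 0.0117
```

View pics/c5.png

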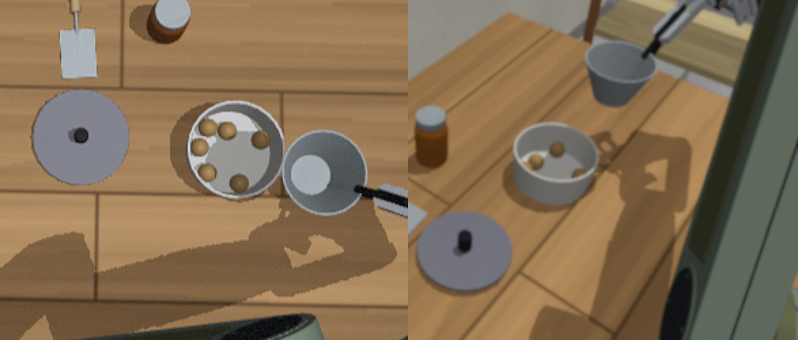

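All six potatoes lie in the dish (left crop, around (225,155)) and the cup is empty. I'll carry the cup back to its spot and set it down.

Run:
```python
from h import *
p,o=tcp(base0+[0,0,.14],phi0,0,A,S)
robot.servo_line(p,o,rate=.25); st("back")
robot.servo_line(p-[0,0,.115],rate=.15); st("low")
f=robot.grab_frame("side"); cv2.imwrite("pics/s6.png",f["image"][200:450,100:400])
f=robot.grab_frame("top"); 
for q in("cup_base","cup_grip"): print(q,[(round(d["p"],2),w(f,d["location"]).round(3)) for d in robot.mark_of("top",q)][:2])
print(robot.servo_line(p-[0,0,.148],rate=.03,until_force=3)); st("down")
```

```text
back t 24.51 tcp [0.5218 0.1711 0.2349] F [ 0.2  0.1 -1.3] T [-0.82 -0.09  0.06] w 0.0115
low t 25.43 tcp [0.5225 0.1717 0.1207] F [-1.   0.  -1.8] T [-0.78 -0.08 -0.06] w 0.012
cup_base [(0.62, array([0.514, 0.25 , 0.026]))]
cup_grip [(0.84, array([0.523, 0.16 , 0.132]))]
True
down t 26.43 tcp [0.5214 0.1719 0.0948] F [ 0.5 -0.3  3.5] T [-0.01 -0.01 -0.  ] w 0.012
```

View pics/s6.png

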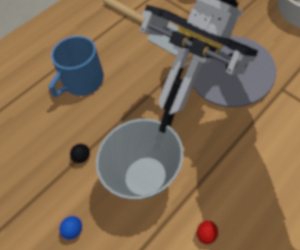

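The cup touched down at its original height. I'll release, back out, and re-measure the lid and dish.

Run:
```python
from h import *
robot.set_gripper(.06)
p,o=tcp(base0,phi0,0,A,S); zt=R.from_euler("xyz",o).apply([0,0,1]); e=robot.get_obs()["ee_pos"]
robot.servo_line(e-.09*zt,rate=.12); st("out")
robot.servo_line(e-.16*zt+[0,0,.08],rate=.25); 
o=np.array([np.pi,0,0]);
for y in (0,.5,-.5,1.57,-1.57): print(y,robot.ik([.5435,-.0165,.15],[np.pi,0,y]))
robot.move_to([.42,-.2,.33],[np.pi,0,-.5]); st("hover")
for c in("top","side"):
    f=snap(c,c[0]+"7")
    for q in("cup_base","cup_grip","dish_base","lid_knob","mug","jar","spatula"): print(c,q,[(round(d["p"],2),w(f,d["location"]).round(3)) for d in robot.mark_of(c,q)][:2])
    for q,lo,hi in [("dish_base",.066,.075),("lid_knob",.046,.06)]:
        d=[d for d in robot.cut_out(c,q)]
        if d:
            P,u,v=cloud(f,d[0]["mask"]); s=P[(P[:,2]>lo)&(P[:,2]<hi)]; print(c,q,len(s),circ(s).round(4) if q[0]=="d" else np.median(s,0).round(4))
```

```text
out t 28.21 tcp [0.5299 0.106  0.1536] F [-0.4  0.3 -0.1] T [-0.33 -0.05 -0.05] w 0.0598
0 [-1.89549712e-01  1.93124676e-01  1.67737618e+00 -4.44089210e-16
  1.27109180e+00 -1.89549712e-01]
0.5 [-1.89549712e-01  1.93124676e-01  1.67737618e+00 -4.44089210e-16
  1.27109180e+00 -6.89549712e-01]
-0.5 [-1.89549712e-01  1.93124676e-01  1.67737618e+00 -4.44089210e-16
  1.27109180e+00  3.10450288e-01]
1.57 [-0.18954971  0.19312468  1.67737618  0.          1.2710918  -1.75954971]
-1.57 [-1.89549712e-01  1.93124676e-01  1.67737618e+00 -4.44089210e-16
  1.27109180e+00  1.38045029e+00]
hover t 29.98 tcp [ 0.4198 -0.199   0.3283] F [-0.3 -0.2  0.2] T [-0.09  0.15 -0.  ] w 0.06
top cup_base [(0.83, array([0.513, 0.251, 0.004])), (0.59, array([ 0.754, -0.165,  0.001]))]
top cup_grip [(0.72, array([0.522, 0.16 , 0.107]))]
top dish_base [(0.91, array([ 0.525, -0.286, -0.001])), (0.43, array([ 0.546, -0.017,  0.034]))]
top lid_knob [(0.71, array([ 0.542, -0.015,  0.038])), (0.63, array([ 0.564, -0.243,  0.021]))]
top mug [(0.68, array([ 0.564, -0.244,  0.023])), (0.64, array([0.759, 0.184, 0.003]))]
top jar [(0.59, array([ 0.75 , -0.167, -0.003])), (0.51, array([ 0.522, -0.284,  0.   ]))]
top spatula [(0.75, array([ 0.769, -0.003, -0.003]))]
top dish_base 262 [ 0.5227 -0.2828  0.0817]
top lid_knob 88 [ 0.5446 -0.0155  0.0522]
side cup_base [(0.67, array([0.511, 0.249, 0.   ]))]
side cup_grip [(0.7, array([0.525, 0.16 , 0.107])), (0.65, array([ 0.468, -0.3  ,  0.024]))]
side dish_base [(0.76, array([ 0.527, -0.289, -0.002]))]
side lid_knob [(0.74, array([ 0.543, -0.018,  0.035])), (0.53, array([ 0.567, -0.247,  0.026]))]
side mug [(0.61, array([ 0.76 ,  0.177, -0.004]))]
side jar [(0.96, array([ 0.757, -0.177,  0.002]))]
side spatula [(0.84, array([ 0.77 , -0.006, -0.003]))]
side dish_base 578 [ 0.5219 -0.2874  0.0818]
side lid_knob 129 [ 0.5424 -0.0189  0.0524]
```

View pics/t7.png

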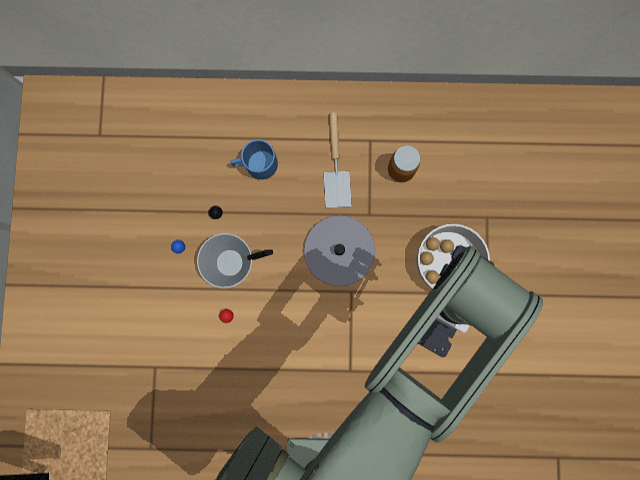

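The cup stands upright and empty at (225,262), and the mug, jar and spatula haven't moved. Next is the lid.

Run:
```python
from h import *
o=[np.pi,0,0]; k=knob[:2]
robot.move_to([*k,.16],o)
print(robot.servo_line([*k,.0235],rate=.1,until_force=6)); st("at knob")
robot.set_gripper(0); e=st("closed")["ee_pos"]
robot.servo_line(e+[0,0,.04],rate=.08); st("lift")
robot.servo_line(e+[0,0,.15],rate=.2); st("up")
d=np.array([dish[0]+e[0]-k[0]*0-e[0],dish[1],e[2]+.15])
robot.servo_line(d,rate=.2); st("over")
for c in("top","side"):
    f=snap(c,c[0]+"8")
    for q in("lid_knob","dish_base"): print(c,q,[(round(x["p"],2),w(f,x["location"]).round(3)) for x in robot.mark_of(c,q)][:2])
```

```text
False
at knob t 33.58 tcp [ 0.5443 -0.0166  0.0242] F [ 0.3 -1.  -0.5] T [-0.04  0.02  0.04] w 0.0602
closed t 34.21 tcp [ 0.5437 -0.0165  0.0236] F [-1.  -0.5  0. ] T [-0.07  0.    0.  ] w 0.0251
lift t 34.86 tcp [ 0.5437 -0.0166  0.0639] F [-0.6  0.6 -1.9] T [-0.05  0.09 -0.06] w 0.0252
up t 35.56 tcp [ 0.5425 -0.0163  0.1721] F [-0.4  0.5 -2.2] T [-0.05  0.09 -0.01] w 0.0255
over t 37.06 tcp [ 0.5221 -0.2838  0.1735] F [-0.1 -0.1 -1.6] T [-0.08  0.07  0.  ] w 0.0258
top lid_knob [(0.81, array([ 0.522, -0.282,  0.186]))]
top dish_base [(0.33, array([ 0.753, -0.166,  0.001]))]
side lid_knob [(0.76, array([ 0.519, -0.285,  0.187]))]
side dish_base [(0.74, array([0.525, 0.156, 0.107])), (0.73, array([ 0.522, -0.286, -0.002]))]
```

View pics/s8.png

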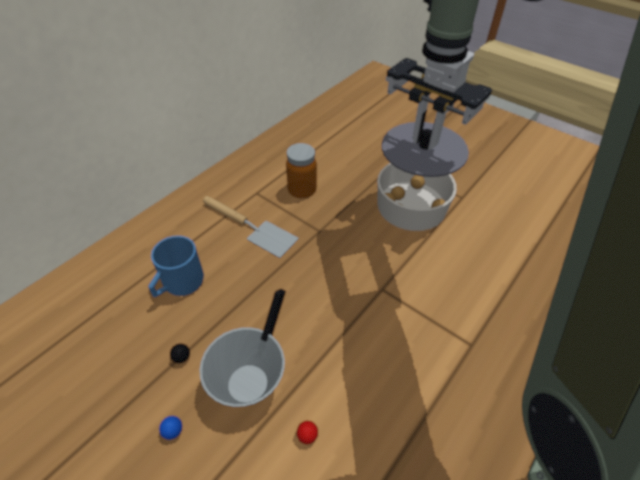

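The lid hangs level over the dish (side view about (425,148)). I expect it home at TCP z≈0.0836, and if it's caught on the rim at about 0.094.

Run:
```python
from h import *
p=np.array([dish[0],dish[1],.105])
robot.servo_line(p,rate=.12)
print(robot.servo_line([p[0],p[1],.0815],rate=.02,until_force=4)); st("contact")
```

```text
True
contact t 39.03 tcp [ 0.5218 -0.2848  0.0841] F [ 0.6 -0.3  4.6] T [-0.16  0.03 -0.03] w 0.0255
```

Contact came at 0.0841, the home height. I'll release, back off and check.

Run:
```python
from h import *
robot.set_gripper(.06); e=st("open")["ee_pos"]
robot.servo_line(e+[0,0,.12],rate=.15)
robot.move_to([.35,.0,.35],[np.pi,0,0]); st("clear")
for c in("top","side"):
    f=snap(c,c[0]+"9")
    for q in("cup_base","cup_grip","lid_knob","dish_base","mug","jar","spatula"): print(c,q,[(round(x["p"],2),w(f,x["location"]).round(3)) for x in robot.mark_of(c,q)][:2])
    P,u,v=cloud(f); s=P[(np.hypot(P[:,0]-.522,P[:,1]+.285)<.082)&(np.hypot(P[:,0]-.522,P[:,1]+.285)>.03)&(P[:,2]>.06)&(P[:,2]<.1)]
    A=np.c_[s[:,:2]-[.522,-.285],np.ones(len(s))]; print("disc plane",len(s),np.linalg.lstsq(A,s[:,2],rcond=None)[0].round(4))
a=cv2.imread("pics/t9.png")[130:400,150:520]; b=cv2.imread("pics/s9.png")
cv2.imwrite("pics/c9.png",np.hstack([cv2.resize(a,(411,300)),cv2.resize(b,(380,300))]))
```

```text
open t 39.74 tcp [ 0.5204 -0.2838  0.0823] F [-0.1  0.7 -0.5] T [-0.08  0.05  0.01] w 0.0598
clear t 42.05 tcp [ 0.3502 -0.0004  0.3494] F [-0.2 -0.3  0.3] T [-0.03  0.09  0.03] w 0.0599
top cup_base [(0.78, array([0.512, 0.251, 0.002]))]
top cup_grip [(0.93, array([0.522, 0.162, 0.107])), (0.31, array([ 0.522, -0.285,  0.101]))]
top lid_knob []
top dish_base []
top mug [(0.74, array([0.759, 0.18 , 0.007]))]
top jar [(0.94, array([ 0.753, -0.166, -0.   ]))]
top spatula [(0.74, array([ 0.771, -0.005, -0.003]))]
disc plane 3349 [-0.0012  0.0019  0.0768]
side cup_base [(0.74, array([0.513, 0.249, 0.   ])), (0.31, array([0.522, 0.158, 0.106]))]
side cup_grip [(0.76, array([0.522, 0.155, 0.108]))]
side lid_knob [(0.63, array([ 0.522, -0.288,  0.099]))]
side dish_base []
side mug [(0.86, array([ 0.761,  0.176, -0.002]))]
side jar [(0.73, array([ 0.758,  0.179, -0.002])), (0.68, array([ 0.755, -0.175,  0.001]))]
side spatula [(0.76, array([ 0.773, -0.007, -0.   ]))]
disc plane 2571 [ 0.0083 -0.0324  0.078 ]
```

View pics/c9.png

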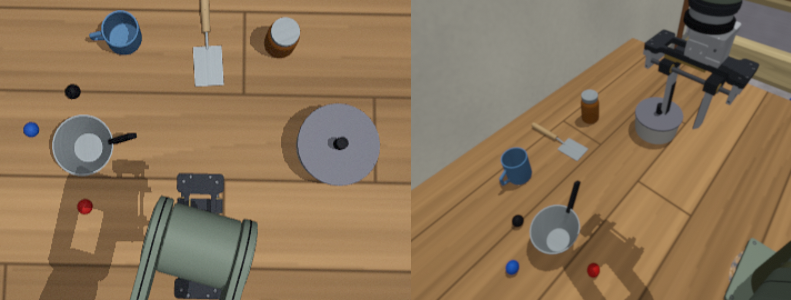

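Run:
```python
from h import *
f=robot.grab_frame("side"); P,u,v=cloud(f); r=np.hypot(P[:,0]-.522,P[:,1]+.286)
s=P[(r<.08)&(r>.03)&(P[:,2]>.06)&(P[:,2]<.1)]
x=least_squares(lambda q:s[:,2]-q[0]-q[1]*(s[:,0]-.522)-q[2]*(s[:,1]+.286),[.077,0,0],loss="soft_l1",f_scale=.001).x; print(x.round(4))
# reference: table plane near dish
t=P[(r<.2)&(r>.11)&(abs(P[:,2])<.02)]
print(least_squares(lambda q:t[:,2]-q[0]-q[1]*(t[:,0]-.522)-q[2]*(t[:,1]+.286),[0,0,0],loss="soft_l1",f_scale=.001).x.round(4))
```

```text
[ 0.0786  0.0009 -0.0019]
[ 0.0012 -0.0006 -0.001 ]
```

The robust fit shows the lid level to within 0.2%, with its top 77 mm above the table in both views, so it is fully home.

```bash
python3 -c "
from station import robot
robot.sign_off()"
```

```text
the job is handed in; nothing more can be done
```

The job is done and handed in at about 42 s of the 72 s allowed. I gripped the cup by its handle and poured all six potatoes into the dish. I then stood the empty cup upright back on its original spot and put the lid on the dish.

**Last checks:**
- **Potatoes:** all six showed in the dish after the pour, with none on the table and the cup empty.
- **Lid:** it lies level, with its top about 77 mm above the table, which is the fully home height. The knob is at about 99 mm, against the 98 mm expected.
- **Other objects:** the mug, jar, spatula and the dish's position were unchanged within measurement error.

**Two checks disagreed:**
- **Lid tilt:** my first plane fit from the side camera gave a false tilt of about 2°. A fit that ignores outliers gave under 0.2° and agreed with the top view.
- **Missed detections:** once the lid was on, neither camera's network reported the dish, and the top one also missed the knob. There I relied on the depth fits and the pictures.

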